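# Restock the coffee capsule drawer

## Task

Take the tall capsule and the flat capsule out of the sloped wooden bin and stand them upright in the open drawer of the black capsule chest: the tall one in the left compartment, the flat one in the right, as seen facing the drawer front from outside. Then push the drawer fully home without slamming it, and leave the domed capsule, the mug, the sugar jar and the spoon alone.

Things in the scene. Friction and masses are not known exactly. Their poses are not given: they have to be found in the camera images.
- tall_capsule: Tall aluminium capsule: cylinder 38 mm in diameter, 52 mm high in all, with a 44 mm flange 3 mm thick at its foot; 30 g. Origin: centre of its underside; z axis from foot to top. Starts foot-down near the front lip of any one of the bin's three compartments, so its z axis leans 0.30 rad with the sloped floor.
- flat_capsule: Flat aluminium capsule: plain puck 46 mm in diameter, 28 mm high, 30 g. Origin: centre of its underside; z axis towards its top. Starts in another compartment of the bin, leaning 0.30 rad with the floor.
- domed_capsule: Domed aluminium capsule: half-egg 38 mm high on a 44 mm flange. Origin: centre of its underside, z towards the top. Stays in the third compartment of the bin; do not move it.
- bin: Fixed sloped bin, light wood, 140 mm deep (x), 306 wide (y). Origin: worktop under its centre; -x is its low front. Floor 42 mm above the origin, rising 0.30 rad to +x (normal -0.296, 0, 0.955). Three 94 x 130 mm compartments centred at y = -100, 0, +100 mm; dividers and sides 6 mm thick, 14 high; lip 16, back 18 mm high. One capsule near the lip of each.
- chest: Fixed low black capsule chest, top 92 mm above the worktop, 250 mm wide (y). Origin: on the worktop, 90 mm in front of the chest's front plane, midway across; x points into the chest (the way the drawer closes), y to the left as seen facing the drawer. Carcass from x = 90 to 310 mm.
- drawer (a joint): Drawer opening in m: 0 is fully home against its stop; it starts 0.125 to 0.155 open; end of travel 0.16. Drags with 1.5 N friction.
- left_compartment (a point): Point on the floor of the drawer's left compartment, 17 mm above the worktop, midway across, 60 mm behind its front end wall; moves with the drawer; x axis into the chest, y left. The compartment is 104 mm wide and 190 long, only its front part outside the chest; walls and divider 31 mm above its floor, 5 mm thick.
- right_compartment (a point): The same for the right compartment.
- drawer_front (a point): Point on the outer face of the drawer's flat, handleless front panel, mid-width, 60 mm above the worktop; x axis into the chest. The panel is 18 mm thick, 246 wide, from 10 to 82 mm above the worktop. When home its outer face stands 18 mm proud of the chest's front plane.
- mug: White mug, 76 mm in diameter, 85 mm high, standing behind the bin. Origin: centre of underside.
- sugar_jar: White sugar jar, 68 mm in diameter, 95 mm high, standing behind the bin. Origin: centre of underside.
- spoon: Steel teaspoon lying crosswise on the top of the chest, some 90 mm behind its front plane. Origin: on its underside, near mid-length.

How it is judged:
By the outcome, as a careful person would: the job done as asked, in the order asked, and still so for the second after the job is handed in, with the robot touching nothing.
It also fails if it takes over 67 s, if anything falls off the work surface, if the arm or the gripper's body presses on something with over 40 N, if the wrist force passes 120 N, or if a joint passes its speed limit or range.

## Robot

A 6-joint arm with a two-finger parallel gripper is mounted at the origin on the work surface. World frame = base frame: x ahead of the robot, y to its left, z up, the work surface at z = 0. Lengths are in m, angles in degrees, forces in N, time in s.
With the tool pointing down it reaches from about 0.225 to 0.725 m from the base axis. Payload 3.1 kg.
Tool frame: the origin (TCP) lies at the centre of the arm's flange, where the gripper is bolted on; the fingertips stand 173 mm ahead of it and the grasp point (between the pads) lies 155 mm ahead of it; z points along the fingers, y is the line along which they close (so a half turn about z gives the same grasp; the last joint's range is limited). The gripper opens to 85 mm and grips with 20 to 120 N. Pads are 22 mm wide; open, the fingers measure 114 mm over their backs; the gripper's body (76 mm by 85 mm) begins 54 mm behind the grasp point. The pads swing forward as they close: fully open they stand 13 mm farther back than shut.
Start: joints at [-81.807, 2.75, 5.684, 92.934, 0, 82.678], TCP at [0.14, -0.506, 0.405] pointing down, gripper open.
Joint ranges: [-166.93, 166.93], [-56.73, 111.36], [-69.38, 81.34], [-121.58, 131.49], [-85.45, 84.26], [-180, 180]. Speed limits (degrees/s): [159.86, 159.86, 180, 180, 180, 180].

## Interface

Orientations are given as [roll, pitch, yaw] about the fixed x, y, z axes, in that order (R = Rz(yaw) Ry(pitch) Rx(roll)).
In Python, from plant import * gives the robot as it stands. The module is installed in compiled form; this text tells all that it offers.
- The arm moves only by the tool servo_tool, never from a script. Its argument "increments" is a list of rows, each a list of 3 entries, a list of its own where there are three numbers: the shift along the world's x, y, z in m, then the turn, a rotation vector about the world's x, y, z in degrees, then the finger opening in m, from 0 to 0.0854. In form: [[[x, y, z], [wx, wy, wz], claw], ...]. A call has 1 to 20 rows; each row is the pose to reach, as a shift and turn from the pose commanded when the call began; what a row does not reach only later rows make up. A row lasts 1/12 s, in which the tool goes at most 41.7 mm and 7.16 degrees, less where a joint would pass 70% of its speed; a pose out of reach is approached as far as the arm can. A call with a gripper value outside its range is refused whole. The fingers move at their own pace and stop on an object; "squeeze" is the grip in N (left out, the last holds). Time passes only in rows, so rows that repeat a pose let the fingers close. It gives the time, the measured TCP pose, the force, the opening and the grip force at its end, in the units of the state.
- get_obs(): the state, without advancing time (a new reading comes with each control period).
- camera(name): name is "scene" or "side" or "wrist"; returns the picture (400x640x3 uint8, blue, green, red); there is no depth.
- camera_info(name): a dict with "fx", "fy", "cx", "cy" (pixels), "distortion" ([k1, k2, p1, p2, k3] as OpenCV has them; the pictures are not rectified), "T" (4x4, takes a point from camera to world coordinates). Camera axes: x right, y down, z forward; pixel columns grow to the right and rows downward; lengths in m; the calibration is good to about 2 mm. A picture is of the moment at which its call begins: read the wrist's pose just before it. camera_info takes no time and is no camera call; for the wrist camera it gives the pose at the moment of the call.
- job_done(): hands the job in; it is judged then, once.
Trained networks look in the newest picture that a camera, given by its name, has taken for a name from the list of things; names that differ only in an ending like _2 or _b are one class to them, and where a whole thing is asked for, a point or a joint stands for the part that bears it (a point fixed in the world has none). Each returns a list of dicts, best first, with "conf" (0 to 1); they miss things now and then, are a little off and sometimes report something else, mostly with a low value. They report only what shows in the picture. A call takes as long as a camera call.
- masks_of(camera, label): "region" (400x640 bool, what is visible of it) and "bbox" ([left, top, right, bottom] in pixels, round what is visible of it).
The state is a dict: "t": time; "joints": joint angles; "joint_vel": joint speeds; "effort": joint torques, N m; "position": TCP position; "tool_rot": TCP orientation; "contact_force": force on the tool from outside, world axes, zero at the start; "wrist_torque": the same for the moment, N m; "width": opening from 0.0 (shut) to 1.0 (fully open); "grasp_force": force on a finger pad.
Only numpy, scipy, OpenCV 4.12 (cv2) and the standard library are available. Lean on these libraries where they do the work, as an engineer would, in place of code of your own. Each camera call takes 0.05 s, during which the arm holds its last target. There are 200 camera calls.

## Working session

There is one attempt and no reset: what is moved stays moved. The work goes in short steps, Python scripts to look and compute and a tool call to move; the robot and the scene stay as the last step left them, time stands still between calls to the robot, and variables do not carry over. Pictures are saved under pics/ and viewed, at most 10 in all, crops included, and the job is handed in when it is done.

Besides the shell and the picture viewer there is one more tool, called after "Emit:" by a JSON object that holds its "name" and its "arguments", one argument or row to a line. servo_tool: Moves the arm, as the interface text tells. Its arguments: {"type":"object","properties":{"increments":{"type":"array","items":{"type":"array"}},"squeeze":{"type":"number"}},"required":["increments"]}

```bash
mkdir -p pics
cat > h.py <<'E'
from plant import *
import numpy as np, cv2
def ray(cam,uv,T=None):
    i=camera_info(cam);K=np.array([[i['fx'],0,i['cx']],[0,i['fy'],i['cy']],[0,0,1]])
    p=cv2.undistortPoints(np.array(uv,float).reshape(-1,1,2),K,np.array(i['distortion'],float)).reshape(-1,2)
    T=np.array(i['T']); d=np.c_[p,np.ones(len(p))]@T[:3,:3].T
    return T[:3,3],d
def onz(cam,uv,z):
    o,d=ray(cam,uv); return o+d*((z-o[2])/d[:,2])[:,None]
def proj(cam,P):
    i=camera_info(cam);K=np.array([[i['fx'],0,i['cx']],[0,i['fy'],i['cy']],[0,0,1]])
    T=np.linalg.inv(np.array(i['T']))
    return cv2.projectPoints(np.array(P,float).reshape(-1,1,3),cv2.Rodrigues(T[:3,:3])[0],T[:3,3],K,np.array(i['distortion'],float))[0].reshape(-1,2)
E
python3 - <<'E'
from h import *
ims=[]
for c in ["scene","side"]:
    im=camera(c).copy()
    cv2.imwrite(f"pics/{c}0.png",im)
    print(c,np.round(camera_info(c)['T'],3).tolist(),camera_info(c)['fx'])
    for l in ["tall_capsule","flat_capsule","domed_capsule","bin","chest","drawer","mug","sugar_jar","spoon"]:
        r=masks_of(c,l)
        for m in r[:2]:
            ys,xs=np.nonzero(m['region']); print(l,round(m['conf'],2),m['bbox'],xs.mean().round(1),ys.mean().round(1))
print(get_obs()['t'],get_obs()['position'],get_obs()['tool_rot'])
E
```

```text
scene [[0.083, 0.747, -0.659, 1.27], [0.996, -0.051, 0.067, -0.065], [0.016, -0.663, -0.749, 0.879], [0.0, 0.0, 0.0, 1.0]] 414.04639027775795
tall_capsule 0.82 [387.0, 165.1, 402.9, 189.6] 394.7 176.6
flat_capsule 0.72 [183.3, 163.9, 279.1, 223.1] 233.0 193.1
flat_capsule 0.55 [342.3, 172.5, 365.2, 188.5] 352.2 179.9
domed_capsule 0.61 [423.6, 174.3, 437.3, 185.8] 432.0 181.3
bin 0.62 [182.1, 166.5, 278.6, 223.3] 232.8 193.2
bin 0.61 [337.4, 172.8, 455.3, 218.4] 394.5 196.7
chest 0.62 [184.1, 166.1, 304.3, 325.8] 240.0 247.2
chest 0.5 [182.4, 163.8, 281.9, 220.3] 233.1 193.0
drawer 0.89 [183.2, 164.4, 277.9, 222.6] 232.8 193.2
drawer 0.38 [413.6, 213.2, 454.3, 260.2] 434.1 234.2
mug 0.73 [414.3, 212.7, 451.7, 253.8] 434.2 234.1
mug 0.26 [184.5, 163.1, 280.8, 223.7] 233.0 193.2
sugar_jar 0.66 [365.0, 214.7, 393.4, 253.2] 380.5 233.4
sugar_jar 0.53 [186.0, 165.5, 280.7, 222.4] 233.0 193.2
spoon 0.75 [207.1, 232.0, 279.9, 253.9] 245.0 243.0
spoon 0.28 [344.7, 172.1, 361.5, 188.9] 351.7 179.9
side [[-1.0, -0.029, 0.002, 0.578], [-0.018, 0.567, -0.823, 0.718], [0.022, -0.823, -0.568, 0.6], [0.0, 0.0, 0.0, 1.0]] 390.2987995093239
tall_capsule 0.59 [360.2, 283.0, 393.1, 322.5] 374.8 303.2
flat_capsule 0.65 [308.2, 148.4, 380.4, 218.0] 343.0 187.6
domed_capsule 0.59 [359.7, 347.0, 384.0, 373.1] 372.5 358.9
bin 0.9 [304.9, 234.8, 397.3, 396.0] 347.7 318.8
chest 0.75 [217.1, 147.2, 380.6, 232.9] 292.2 189.4
chest 0.52 [255.3, 246.6, 293.9, 300.8] 274.5 273.7
drawer 0.96 [303.9, 149.8, 380.3, 217.8] 342.9 187.6
mug 0.88 [232.8, 298.2, 280.2, 370.2] 259.2 331.2
mug 0.56 [359.4, 344.6, 384.7, 372.7] 372.8 358.7
sugar_jar 0.63 [305.1, 150.8, 380.1, 216.9] 342.8 187.8
sugar_jar 0.59 [257.7, 246.7, 291.0, 299.9] 274.6 273.7
spoon 0.83 [260.0, 151.7, 279.8, 186.6] 269.5 171.9
1.0 [ 0.14040719 -0.50587598  0.40474002] [1.79996147e+02 3.85586645e-04 1.55130739e+01]
```

View pics/scene0.png

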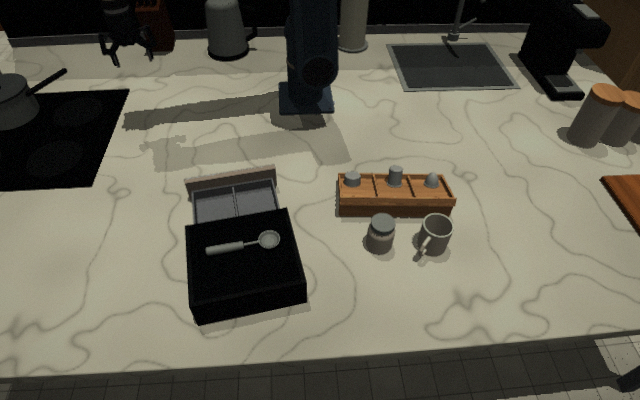

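View pics/side0.png

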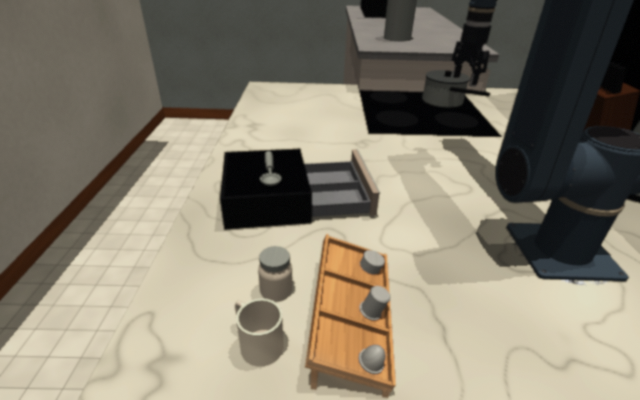

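The scene picture shows the bin at right (columns 338–455), with flat at (352,180), tall at (395,177) and domed at (432,181). The chest is at left, with the drawer open toward the robot (top edge about row 170). The side picture agrees: flat at (372,262), tall at (375,303), domed at (373,359). Next I fit silhouettes.

```bash
cat >> h.py <<'E'
from scipy.optimize import minimize
def pose(x,y,a):
    c,s=np.cos(a),np.sin(a); T=np.eye(4); T[:2,:2]=[[c,-s],[s,c]]; T[:2,3]=x,y; return T
def tf(T,P): return np.asarray(P)@T[:3,:3].T+T[:3,3]
def box(x0,x1,y0,y1,z0,z1): return np.array([[x,y,z] for x in(x0,x1) for y in(y0,y1) for z in(z0,z1)])
def sil(cam,sets,ss=4):
    m=np.zeros((400*ss,640*ss),np.uint8)
    for P in sets: cv2.fillConvexPoly(m,cv2.convexHull((proj(cam,P)*ss).round().astype(np.int32)),1)
    return m
def iou(a,b): return (a&b).sum()/max(1,(a|b).sum())
def up(m,ss=4): return cv2.resize(m.astype(np.uint8),(640*ss,400*ss),interpolation=cv2.INTER_LINEAR)
def chest_sets(p,o):
    T=pose(*p[:3]); return [tf(T,box(.09,.31,-.125,.125,0,.092)),tf(T,box(.072-o,.09-o,-.123,.123,.010,.082)),tf(T,box(.072-o,.2,-.114,.114,.012,.048))]
def bin_sets(p):
    T=pose(*p[:3]); z=lambda x:.042+np.tan(.3)*x
    n=np.array([-.296,0,.955])
    pts=[]
    for x,h in((-.07,.016),(.07,.018)):
        for y in(-.153,.153):
            b=np.array([x,y,z(x)]); pts+= [b+n*h,b-n*.006]
    return [tf(T,pts)]
def tilt(a): # bin floor rotation in bin frame
    c,s=np.cos(.3),np.sin(.3); return np.array([[c,0,-s],[0,1,0],[s,0,c]])
def cyl(r,z0,z1):
    t=np.linspace(0,2*np.pi,32); return np.array([[r*np.cos(a),r*np.sin(a),z] for z in(z0,z1) for a in t])
def cap_sets(kind,bp,x,y):
    c={'tall':[cyl(.019,0,.052),cyl(.022,0,.003)],'flat':[cyl(.023,0,.028)]}[kind]
    T=pose(*bp[:3]); o=np.array([x,y,.042+np.tan(.3)*x])
    return [tf(T,P@tilt(0).T+o) for P in c], tf(T,o)
E
cat > fit.py <<'E'
from h import *
M={}
for c in ["scene","side"]:
    camera(c)
    for l in ["chest","bin","drawer","tall_capsule","flat_capsule"]:
        for r in masks_of(c,l):
            b=r['bbox'];w=b[2]-b[0]
            if l=="chest" and w<110: continue
            if l=="bin" and not(b[3]-b[1]<60 and w>100 if c=="scene" else b[1]>220): continue
            if "caps" in l and w>40: continue
            if l=="flat_capsule" and c=="side" and b[1]>280: continue
            M[c,l]=up(r['region']);print(c,l,r['conf'],b);break
def run(f,x0,st):
    s=np.array([x0]+[np.array(x0)+np.eye(len(x0))[i]*st[i] for i in range(len(x0))])
    r=minimize(f,x0,method='Nelder-Mead',options=dict(initial_simplex=s,maxiter=250,xatol=2e-4,fatol=1e-4));return r
L=lambda l:[c for c in("scene","side") if (c,l) in M]
r=run(lambda p:-sum(iou(sil(c,chest_sets(p,p[3])),M[c,'chest']) for c in L('chest')),[.37,-.32,0.,.14],[.05,.03,.2,.02]);print('chest',r.x.round(4),r.fun)
b=run(lambda p:-sum(iou(sil(c,bin_sets(p)),M[c,'bin']) for c in L('bin')),[.52,.1,0.],[.03,.03,.2]);print('bin',b.x.round(4),b.fun)
for k,y in(('tall',0),('flat',-.1)):
    q=run(lambda p:-sum(iou(sil(c,cap_sets(k,b.x,*p)[0]),M[c,k+'_capsule']) for c in L(k+'_capsule')),[-.035,y],[.02,.02]);print(k,q.x.round(4),q.fun,cap_sets(k,b.x,*q.x)[1].round(4))
i=camera_info('wrist');print(np.round(i['T'],3).tolist(),i['fx'],get_obs()['t'])
E
python3 fit.py
python3 - <<'E'
from h import *
import numpy as np
for P in [("scene",(186,225),.092),("scene",(289,209),.092),("side",(310,150),.092),("side",(312,190),.092)]:print(P,onz(P[0],[P[1]],P[2]).round(3))
for uv in [(338,173),(446,174),(455,208),(340,208)]:print(uv,onz("scene",[uv],.05).round(3))
E
```

```text
scene chest 0.91 [183.1, 166.5, 308.2, 323.4]
scene bin 0.83 [338.9, 172.2, 454.1, 217.5]
scene drawer 0.86 [183.3, 164.6, 279.8, 221.3]
scene tall_capsule 0.7 [386.6, 164.1, 402.5, 188.1]
scene flat_capsule 0.65 [343.9, 171.8, 362.0, 189.3]
side chest 0.83 [219.4, 148.6, 382.3, 233.4]
side bin 0.91 [305.6, 234.9, 395.2, 396.0]
side drawer 0.93 [305.0, 150.6, 380.2, 218.4]
side tall_capsule 0.71 [360.4, 285.0, 391.7, 325.7]
side flat_capsule 0.94 [357.3, 248.0, 382.0, 273.0]
chest [ 0.5269 -0.2159  0.162   0.1564] -1.8673585628205647
bin [ 0.5146  0.2177 -0.0733] -1.3747034775604554
tall [-0.0398  0.0067] -1.6953838587552097 [0.4754 0.2274 0.0297]
flat [-0.0414 -0.1132] -1.68248968958465 [0.465  0.1079 0.0292]
[[0.268, -0.924, -0.274, 0.211], [-0.963, -0.257, -0.076, -0.486], [-0.0, 0.285, -0.959, 0.374], [0.0, 0.0, 0.0, 1.0]] 327.65803744458407 1.6
('scene', (186, 225), 0.092) [[ 0.638 -0.323  0.092]]
('scene', (289, 209), 0.092) [[ 0.604 -0.075  0.092]]
('side', (310, 150), 0.092) [[ 0.605 -0.31   0.092]]
('side', (312, 190), 0.092) [[ 0.593 -0.092  0.092]]
(338, 173) [[0.445 0.068 0.05 ]]
(446, 174) [[0.469 0.376 0.05 ]]
(455, 208) [[0.596 0.364 0.05 ]]
(340, 208) [[0.575 0.059 0.05 ]]
```

Emit:
{"name": "servo_tool", "arguments": {
  "increments": [
    [[0.33,0.675,-0.07],[0,0,160],0.0854],
    [[0.33,0.675,-0.07],[0,0,160],0.0854],
    [[0.33,0.675,-0.07],[0,0,160],0.0854],
    [[0.33,0.675,-0.07],[0,0,160],0.0854],
    [[0.33,0.675,-0.07],[0,0,160],0.0854],
    [[0.33,0.675,-0.07],[0,0,160],0.0854],
    [[0.33,0.675,-0.07],[0,0,160],0.0854],
    [[0.33,0.675,-0.07],[0,0,160],0.0854],
    [[0.33,0.675,-0.07],[0,0,160],0.0854],
    [[0.33,0.675,-0.07],[0,0,160],0.0854],
    [[0.33,0.675,-0.07],[0,0,160],0.0854],
    [[0.33,0.675,-0.07],[0,0,160],0.0854],
    [[0.33,0.675,-0.07],[0,0,160],0.0854],
    [[0.33,0.675,-0.07],[0,0,160],0.0854],
    [[0.33,0.675,-0.07],[0,0,160],0.0854],
    [[0.33,0.675,-0.07],[0,0,160],0.0854],
    [[0.33,0.675,-0.07],[0,0,160],0.0854],
    [[0.33,0.675,-0.07],[0,0,160],0.0854],
    [[0.33,0.675,-0.07],[0,0,160],0.0854],
    [[0.33,0.675,-0.07],[0,0,160],0.0854]
  ]
}}

```text
t: 3.27
position: [0.4709, 0.1718, 0.3334]
tool_rot: [-180.0, -0.1, 159.4]
contact_force: [-0.8, -0.2, 0.3]
width: 1.0
grasp_force: 0.0
```

Emit:
{"name": "servo_tool", "arguments": {
  "increments": [
    [[0,0,0],[0,0,16.5],0.0854],
    [[0,0,0],[0,0,16.5],0.0854],
    [[0,0,0],[0,0,16.5],0.0854],
    [[0,0,0],[0,0,16.5],0.0854]
  ]
}}

```text
t: 3.6
position: [0.4704, 0.1693, 0.3346]
tool_rot: [-180.0, -0.0, 175.3]
contact_force: [-0.2, 0.6, 0.7]
width: 0.997
grasp_force: 0.0
```

Run:
```python
from h import *
o=get_obs();print(o['position'],o['tool_rot'],o['joints'],o['t'])
im=camera('wrist').copy(); print(np.round(camera_info('wrist')['T'],3).tolist())
for l in ["tall_capsule","flat_capsule","domed_capsule","bin"]:
    for r in masks_of('wrist',l)[:2]: print(l,round(r['conf'],2),r['bbox'])
    
b=[.5146,.2177,-.0733]
for s,c in ((bin_sets(b),(0,255,0)),(cap_sets('tall',b,-.0398,.0067)[0],(0,0,255)),(cap_sets('flat',b,-.0414,-.1132)[0],(255,0,0))):
    for P in s: cv2.polylines(im,[cv2.convexHull(proj('wrist',P).astype(np.int32))],True,c,1)
cv2.imwrite('pics/w1.png',im)
```

```text
[0.47042085 0.16927678 0.33463957] [-1.79996869e+02 -8.80762977e-03  1.75301817e+02] [ 1.21009456e+01 -1.24362280e+00 -6.31925277e+00  8.49337066e+01
 -4.51376796e-04  1.67991282e+01] 3.6
[[0.083, 0.956, 0.282, 0.399], [0.997, -0.08, -0.024, 0.176], [-0.0, 0.283, -0.959, 0.304], [0.0, 0.0, 0.0, 1.0]]
tall_capsule 0.71 [359.3, 161.9, 428.5, 217.6]
flat_capsule 0.59 [215.1, 157.3, 271.9, 220.8]
domed_capsule 0.81 [486.9, 167.8, 550.2, 213.9]
domed_capsule 0.36 [2.9, 162.5, 80.8, 378.1]
bin 0.76 [194.8, 147.1, 567.1, 324.1]
```

View pics/w1.png

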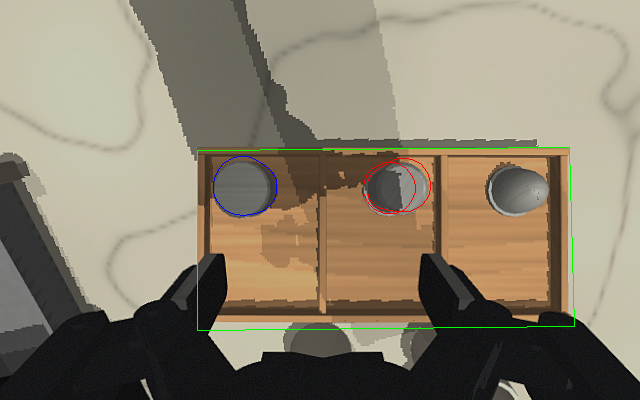

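The overlay of the first fit sits well. Flat is at (243,187), tall at (395,188), domed at (517,190), and the bin's real edges run (198..567, 148..322). I'll refine with the wrist masks.

```bash
cat > fitw.py <<'E'
from h import *
from scipy.spatial.transform import Rotation as R
camera('wrist')
M={}
r=masks_of('wrist','bin')[0]; m=r['region'].astype(np.uint8)
h=cv2.convexHull(cv2.findNonZero(m)); z=np.zeros_like(m); cv2.fillConvexPoly(z,h,1); M['bin']=up(z)
for k in('tall','flat'):
    rr=masks_of('wrist',k+'_capsule'); 
    for q in rr:
        if q['bbox'][3]<260: M[k]=up(q['region']);print(k,q['conf'],q['bbox']);break
def run(f,x0,st):
    s=np.array([x0]+[np.array(x0)+np.eye(len(x0))[i]*st[i] for i in range(len(x0))])
    return minimize(f,x0,method='Nelder-Mead',options=dict(initial_simplex=s,maxiter=200,xatol=2e-4,fatol=1e-4))
b=run(lambda p:-iou(sil('wrist',bin_sets(p)),M['bin']),[.5146,.2177,-.0733],[.01,.01,.03]);print('bin',b.x.round(4),b.fun)
for k,y in(('tall',0.0),('flat',-.1)):
    if k not in M: continue
    q=run(lambda p:-iou(sil('wrist',cap_sets(k,b.x,*p)[0]),M[k]),[-.04,y],[.01,.01])
    o=cap_sets(k,b.x,*q.x)[1]; n=pose(*b.x)[:3,:3]@np.array([-.296,0,.955])
    print(k,q.x.round(4),q.fun,o.round(4),'n',n.round(3))
o=get_obs();print(o['position'],o['tool_rot'],o['t'])
E
python3 fitw.py
```

```text
tall 0.82 [360.1, 166.3, 430.6, 217.1]
flat 0.66 [217.1, 163.3, 271.7, 219.9]
bin [ 0.512   0.2171 -0.0838] -0.9552735023806888
tall [-0.0353  0.0055] -0.9453704881876405 [0.4772 0.2255 0.0311] n [-0.295  0.025  0.955]
flat [-0.0354 -0.1131] -0.9614883603664174 [0.4673 0.1074 0.031 ] n [-0.295  0.025  0.955]
[0.47042511 0.16907606 0.33475368] [1.79997701e+02 5.10661495e-03 1.75232737e+02] 4.05
```

Emit:
{"name": "servo_tool", "arguments": {
  "increments": [
    [[-0.076,0.063,-0.036],[-1.4,-17.1,0],0.065],
    [[-0.076,0.063,-0.036],[-1.4,-17.1,0],0.065],
    [[-0.076,0.063,-0.036],[-1.4,-17.1,0],0.065],
    [[-0.076,0.063,-0.036],[-1.4,-17.1,0],0.065],
    [[-0.076,0.063,-0.036],[-1.4,-17.1,0],0.065],
    [[-0.071,0.063,-0.053],[-1.4,-17.1,0],0.065],
    [[-0.066,0.062,-0.07],[-1.4,-17.1,0],0.065],
    [[-0.061,0.062,-0.085],[-1.4,-17.1,0],0.065],
    [[-0.056,0.061,-0.1],[-1.4,-17.1,0],0.065],
    [[-0.052,0.061,-0.112],[-1.4,-17.1,0],0.065],
    [[-0.049,0.061,-0.122],[-1.4,-17.1,0],0.065],
    [[-0.049,0.061,-0.122],[-1.4,-17.1,0],0.065],
    [[-0.049,0.061,-0.122],[-1.4,-17.1,0],0.065]
  ],
  "squeeze": 25
}}

```text
t: 5.13
position: [0.4223, 0.2297, 0.2131]
tool_rot: [180.0, 17.1, 175.2]
contact_force: [0.6, -1.0, 0.4]
width: 0.765
grasp_force: 0.0
```

Run:
```python
from h import *
im=camera('wrist').copy();o=get_obs();print(o['position'],o['tool_rot'],o['joints'])
cv2.imwrite('pics/w2.png',im)
```

```text
[0.42235932 0.23000625 0.21371111] [179.95152332  17.21688001 175.19059721] [ 22.90673399 -10.60821728 -30.10739396  55.13882938  -7.86926009
  26.64584892]
```

View pics/w2.png

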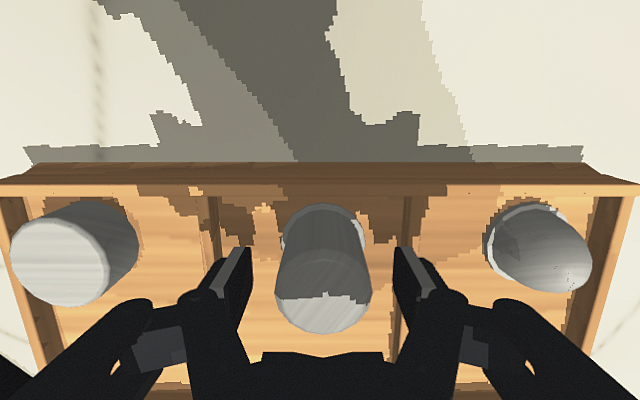

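The tall capsule (top at 322,300) is centred between the fingers (240 and 405). Close and lift.

Emit:
{"name": "servo_tool", "arguments": {
  "increments": [
    [[0,0,0],[0,0,0],0.03],
    [[0,0,0],[0,0,0],0.03],
    [[0,0,0],[0,0,0],0.03],
    [[0,0,0],[0,0,0],0.03],
    [[0,0,0],[0,0,0],0.03],
    [[0,0,0],[0,0,0],0.03],
    [[-0.002,0,0.005],[0,0,0],0.03],
    [[-0.005,0,0.015],[0,0,0],0.03],
    [[-0.01,0.001,0.035],[0,0,0],0.03],
    [[-0.02,0.002,0.065],[0,0,0],0.03],
    [[-0.03,0.003,0.1],[0,0,0],0.03],
    [[-0.03,0.003,0.12],[0,0,0],0.03]
  ]
}}

```text
t: 6.18
position: [0.3903, 0.2334, 0.3365]
tool_rot: [179.9, 17.3, 175.3]
contact_force: [2.3, 0.8, 0.9]
width: 0.441
grasp_force: 25.2
```

Emit:
{"name": "servo_tool", "arguments": {
  "increments": [
    [[0.11,-0.396,0.01],[-0.7,17.3,14.1],0.03],
    [[0.11,-0.396,0.01],[-0.7,17.3,14.1],0.03],
    [[0.11,-0.396,0.01],[-0.7,17.3,14.1],0.03],
    [[0.11,-0.396,0.01],[-0.7,17.3,14.1],0.03],
    [[0.11,-0.396,0.01],[-0.7,17.3,14.1],0.03],
    [[0.11,-0.396,0.01],[-0.7,17.3,14.1],0.03],
    [[0.11,-0.396,0.01],[-0.7,17.3,14.1],0.03],
    [[0.11,-0.396,0.01],[-0.7,17.3,14.1],0.03],
    [[0.11,-0.396,0.01],[-0.7,17.3,14.1],0.03],
    [[0.11,-0.396,0.01],[-0.7,17.3,14.1],0.03],
    [[0.11,-0.396,0.01],[-0.7,17.3,14.1],0.03],
    [[0.11,-0.396,0.01],[-0.7,17.3,14.1],0.03],
    [[0.11,-0.396,0.01],[-0.7,17.3,14.1],0.03]
  ]
}}

```text
t: 7.27
position: [0.501, -0.1625, 0.3426]
tool_rot: [179.9, -0.2, -170.6]
contact_force: [-0.3, 0.1, -0.3]
width: 0.436
grasp_force: 25.3
```

Run:
```python
from h import *
o=get_obs();print(o['position'],o['tool_rot'],o['grasp_force'],o['t'])
im=camera('wrist').copy()
p=[.5269,-.2159,.162];T=pose(*p);op=.1564
for P,c in zip(chest_sets(p,op),((0,255,0),(0,0,255),(255,0,0))): cv2.polylines(im,[cv2.convexHull(proj('wrist',P).astype(np.int32))],True,c,1)
for y in(.0545,-.0545): cv2.polylines(im,[proj('wrist',tf(T,[[.09-op,y+s*.052,.048],[.09,y+s*.052,.048]] )).astype(np.int32) for s in(-1,1)],False,(0,255,255),1)
# held capsule outline if true
cv2.imwrite('pics/w3.png',im)
```

```text
[ 0.50103893 -0.16254163  0.34264272] [ 1.79894538e+02 -1.61203630e-01 -1.70563238e+02] 25.31067632662598 7.2667
```

View pics/w3.png

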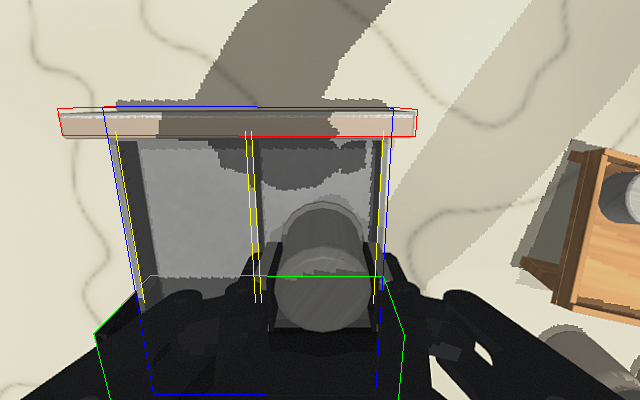

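The drawer fit overlays to within about 3 mm: panel at rows 112–137, divider near column 256, and the held capsule at (322,290) over the left compartment. Now lower.

Emit:
{"name": "servo_tool", "arguments": {
  "increments": [
    [[0.002,0,-0.03],[0,0,0],0.03],
    [[0.002,0,-0.06],[0,0,0],0.03],
    [[0.002,0,-0.085],[0,0,0],0.03],
    [[0.002,0,-0.105],[0,0,0],0.03],
    [[0.002,0,-0.117],[0,0,0],0.03],
    [[0.002,0,-0.124],[0,0,0],0.03],
    [[0.002,0,-0.128],[0,0,0],0.03],
    [[0.002,0,-0.13],[0,0,0],0.03],
    [[0.002,0,-0.132],[0,0,0],0.03],
    [[0.002,0,-0.132],[0,0,0],0.03]
  ]
}}

```text
t: 8.15
position: [0.5039, -0.163, 0.2118]
tool_rot: [-180.0, -0.0, -170.5]
contact_force: [-0.4, 0.7, -0.3]
width: 0.439
grasp_force: 25.3
```

Emit:
{"name": "servo_tool", "arguments": {
  "increments": [
    [[0,0,-0.001],[0,0,0],0.03],
    [[0,0,-0.002],[0,0,0],0.03],
    [[0,0,-0.002],[0,0,0],0.03]
  ]
}}

```text
t: 8.4
position: [0.5036, -0.1631, 0.2091]
tool_rot: [180.0, -0.1, -170.6]
contact_force: [-0.2, 0.3, -0.5]
width: 0.44
grasp_force: 25.3
```

Emit:
{"name": "servo_tool", "arguments": {
  "increments": [
    [[0,0,-0.001],[0,0,0],0.03],
    [[0,0,-0.001],[0,0,0],0.03],
    [[0,0,-0.001],[0,0,0],0.03]
  ]
}}

```text
t: 8.65
position: [0.5036, -0.163, 0.2079]
tool_rot: [180.0, -0.1, -170.5]
contact_force: [0.2, -0.3, 0.6]
width: 0.441
grasp_force: 25.4
```

Emit:
{"name": "servo_tool", "arguments": {
  "increments": [
    [[0,0,-0.001],[0,0,0],0.03],
    [[0,0,-0.001],[0,0,0],0.03],
    [[0,0,-0.001],[0,0,0],0.03]
  ]
}}

```text
t: 8.9
position: [0.5037, -0.163, 0.2079]
tool_rot: [-180.0, -0.0, -170.5]
contact_force: [-1.6, -0.3, 5.2]
width: 0.438
grasp_force: 25.8
```

Contact at 5 N. Release, opening only part way, and rise.

Emit:
{"name": "servo_tool", "arguments": {
  "increments": [
    [[0,0,0],[0,0,0],0.055],
    [[0,0,0],[0,0,0],0.055],
    [[0,0,0],[0,0,0],0.055],
    [[0,0,0],[0,0,0],0.055],
    [[0,0,0.01],[0,0,0],0.055],
    [[0,0,0.03],[0,0,0],0.055],
    [[0,0,0.06],[0,0,0],0.055],
    [[0,0,0.09],[0,0,0],0.055],
    [[0,0,0.12],[0,0,0],0.065],
    [[0,0,0.13],[0,0,0],0.065]
  ]
}}

```text
t: 9.73
position: [0.5044, -0.1633, 0.3429]
tool_rot: [-179.7, 0.3, -170.5]
contact_force: [0.7, 0.1, 0.7]
width: 0.764
grasp_force: 0.0
```

Run:
```python
from h import *
o=get_obs();print(o['position'],o['tool_rot'],o['t'])
im=camera('wrist').copy();cv2.imwrite('pics/w4.png',im)
```

```text
[ 0.50442159 -0.16331576  0.34285703] [-179.74478182    0.30189445 -170.54017194] 9.7333
```

View pics/w4.png

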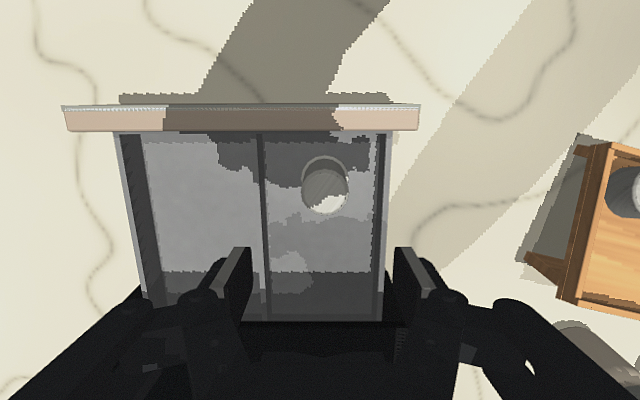

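Tall stands upright at (325,190), centred in the left compartment. Now the flat capsule.

Emit:
{"name": "servo_tool", "arguments": {
  "increments": [
    [[-0.12,0.277,-0.044],[0.7,-17.3,-14.3],0.065],
    [[-0.12,0.277,-0.044],[0.7,-17.3,-14.3],0.065],
    [[-0.12,0.277,-0.044],[0.7,-17.3,-14.3],0.065],
    [[-0.12,0.277,-0.044],[0.7,-17.3,-14.3],0.065],
    [[-0.12,0.277,-0.044],[0.7,-17.3,-14.3],0.065],
    [[-0.12,0.277,-0.044],[0.7,-17.3,-14.3],0.065],
    [[-0.12,0.277,-0.044],[0.7,-17.3,-14.3],0.065],
    [[-0.12,0.277,-0.044],[0.7,-17.3,-14.3],0.065],
    [[-0.12,0.277,-0.044],[0.7,-17.3,-14.3],0.065],
    [[-0.12,0.277,-0.044],[0.7,-17.3,-14.3],0.065],
    [[-0.12,0.277,-0.044],[0.7,-17.3,-14.3],0.065],
    [[-0.12,0.277,-0.044],[0.7,-17.3,-14.3],0.065]
  ]
}}

```text
t: 10.78
position: [0.3839, 0.1132, 0.2926]
tool_rot: [180.0, 17.2, 174.9]
contact_force: [0.4, -0.4, 0.3]
width: 0.766
grasp_force: 0.0
```

Run:
```python
from h import *
o=get_obs();print(o['position'],o['tool_rot'],o['t'])
im=camera('wrist').copy()
b=[.512,.2171,-.0838]
for P in cap_sets('flat',b,-.0354,-.1131)[0]: cv2.polylines(im,[cv2.convexHull(proj('wrist',P).astype(np.int32))],True,(0,0,255),1)
cv2.imwrite('pics/w5.png',im)
```

```text
[0.38393507 0.11320687 0.29259823] [179.97263922  17.15385089 174.93612308] 10.7833
```

View pics/w5.png

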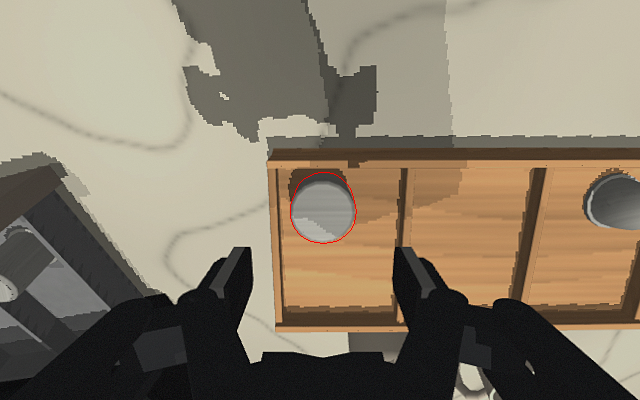

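The model outline matches the flat capsule at (323,210). Descend, grip and lift.

Emit:
{"name": "servo_tool", "arguments": {
  "increments": [
    [[0.007,0,-0.02],[0,0,0],0.06],
    [[0.014,-0.001,-0.041],[0,0,0],0.06],
    [[0.02,-0.001,-0.059],[0,0,0],0.06],
    [[0.024,-0.002,-0.073],[0,0,0],0.06],
    [[0.027,-0.002,-0.08],[0,0,0],0.06],
    [[0.028,-0.002,-0.083],[0,0,0],0.06],
    [[0.028,-0.002,-0.083],[0,0,0],0.06],
    [[0.028,-0.002,-0.083],[0,0,0],0.06]
  ]
}}

```text
t: 11.5
position: [0.4119, 0.1118, 0.2105]
tool_rot: [179.9, 17.2, 175.0]
contact_force: [0.4, -0.6, 0.4]
width: 0.706
grasp_force: 0.0
```

Emit:
{"name": "servo_tool", "arguments": {
  "increments": [
    [[0,0,0],[0,0,0],0.036],
    [[0,0,0],[0,0,0],0.036],
    [[0,0,0],[0,0,0],0.036],
    [[0,0,0],[0,0,0],0.036],
    [[0,0,0],[0,0,0],0.036],
    [[0,0,0],[0,0,0],0.036]
  ]
}}

```text
t: 12.0
position: [0.4119, 0.1122, 0.2114]
tool_rot: [180.0, 17.3, 175.0]
contact_force: [-3.4, -1.2, 6.5]
width: 0.522
grasp_force: 25.5
```

Emit:
{"name": "servo_tool", "arguments": {
  "increments": [
    [[-0.002,0,0.006],[0,0,0],0.036],
    [[-0.006,0,0.02],[0,0,0],0.036],
    [[-0.012,0.001,0.04],[0,0,0],0.036],
    [[-0.02,0.002,0.07],[0,0,0],0.036],
    [[-0.03,0.003,0.1],[0,0,0],0.036],
    [[-0.03,0.003,0.13],[0,0,0],0.036],
    [[-0.03,0.003,0.13],[0,0,0],0.036]
  ]
}}

```text
t: 12.58
position: [0.3829, 0.1156, 0.3476]
tool_rot: [179.7, 17.9, 175.0]
contact_force: [1.0, -0.7, 1.6]
width: 0.52
grasp_force: 25.7
```

Emit:
{"name": "servo_tool", "arguments": {
  "increments": [
    [[0.138,-0.386,0],[-0.7,17.3,14.3],0.036],
    [[0.138,-0.386,0],[-0.7,17.3,14.3],0.036],
    [[0.138,-0.386,0],[-0.7,17.3,14.3],0.036],
    [[0.138,-0.386,0],[-0.7,17.3,14.3],0.036],
    [[0.138,-0.386,0],[-0.7,17.3,14.3],0.036],
    [[0.138,-0.386,0],[-0.7,17.3,14.3],0.036],
    [[0.138,-0.386,0],[-0.7,17.3,14.3],0.036],
    [[0.138,-0.386,0],[-0.7,17.3,14.3],0.036],
    [[0.138,-0.386,0],[-0.7,17.3,14.3],0.036],
    [[0.138,-0.386,0],[-0.7,17.3,14.3],0.036],
    [[0.138,-0.386,0],[-0.7,17.3,14.3],0.036],
    [[0.138,-0.386,0],[-0.7,17.3,14.3],0.036],
    [[0.138,-0.386,0],[-0.7,17.3,14.3],0.036]
  ]
}}

```text
t: 13.67
position: [0.5193, -0.2707, 0.339]
tool_rot: [179.9, -0.2, -170.6]
contact_force: [0.1, 0.2, -0.6]
width: 0.519
grasp_force: 25.7
```

Run:
```python
from h import *
o=get_obs();print(o['position'],o['tool_rot'],o['t'])
im=camera('wrist').copy()
# expected held puck outline at foot distance .1887 below TCP
P=cyl(.023,0,.028)+np.array(o['position'])-[0,0,.1887]
cv2.polylines(im,[cv2.convexHull(proj('wrist',P).astype(np.int32))],True,(0,0,255),1)
cv2.imwrite('pics/w6.png',im)
```

```text
[ 0.51927243 -0.27072414  0.33903178] [ 1.79876209e+02 -1.60799586e-01 -1.70563542e+02] 13.6667
```

View pics/w6.png

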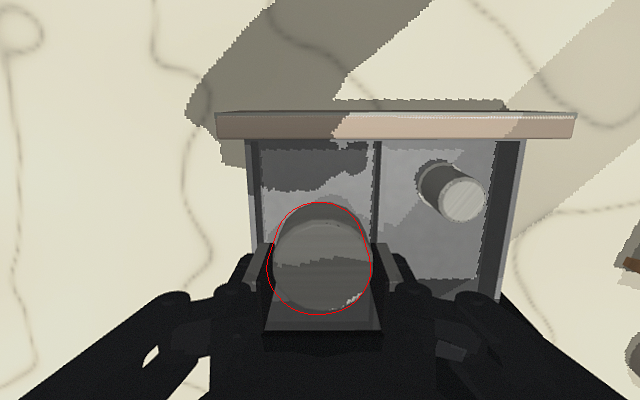

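The puck is held straight at (322,265), close to the expected outline and over the right compartment (262–375). Lower it.

Emit:
{"name": "servo_tool", "arguments": {
  "increments": [
    [[0,0,-0.03],[0,0,0],0.036],
    [[0,0,-0.06],[0,0,0],0.036],
    [[0,0,-0.085],[0,0,0],0.036],
    [[0,0,-0.105],[0,0,0],0.036],
    [[0,0,-0.117],[0,0,0],0.036],
    [[0,0,-0.123],[0,0,0],0.036],
    [[0,0,-0.127],[0,0,0],0.036],
    [[0,0,-0.128],[0,0,0],0.036],
    [[0,0,-0.128],[0,0,0],0.036]
  ]
}}

```text
t: 14.47
position: [0.5199, -0.2709, 0.2131]
tool_rot: [-179.9, -0.0, -170.5]
contact_force: [0.4, 0.1, -0.5]
width: 0.524
grasp_force: 25.7
```

Emit:
{"name": "servo_tool", "arguments": {
  "increments": [
    [[0,0,-0.001],[0,0,0],0.036],
    [[0,0,-0.002],[0,0,0],0.036],
    [[0,0,-0.002],[0,0,0],0.036]
  ]
}}

```text
t: 14.72
position: [0.5197, -0.2711, 0.2105]
tool_rot: [-180.0, -0.1, -170.5]
contact_force: [0.2, 0.1, -0.4]
width: 0.523
grasp_force: 25.7
```

Emit:
{"name": "servo_tool", "arguments": {
  "increments": [
    [[0,0,-0.001],[0,0,0],0.036],
    [[0,0,-0.002],[0,0,0],0.036],
    [[0,0,-0.002],[0,0,0],0.036]
  ]
}}

```text
t: 14.97
position: [0.5193, -0.2709, 0.2075]
tool_rot: [180.0, -0.1, -170.5]
contact_force: [-0.6, 0.8, 0.2]
width: 0.52
grasp_force: 25.7
```

Emit:
{"name": "servo_tool", "arguments": {
  "increments": [
    [[0,0,-0.001],[0,0,0],0.036],
    [[0,0,-0.001],[0,0,0],0.036]
  ]
}}

```text
t: 15.13
position: [0.5193, -0.2708, 0.2064]
tool_rot: [180.0, -0.1, -170.5]
contact_force: [-0.8, 0.4, -0.7]
width: 0.517
grasp_force: 25.7
```

Emit:
{"name": "servo_tool", "arguments": {
  "increments": [
    [[0,0,-0.001],[0,0,0],0.036],
    [[0,0,-0.001],[0,0,0],0.036]
  ]
}}

```text
t: 15.3
position: [0.5193, -0.2708, 0.2054]
tool_rot: [180.0, -0.1, -170.5]
contact_force: [-0.0, 0.3, 0.1]
width: 0.521
grasp_force: 25.7
```

Emit:
{"name": "servo_tool", "arguments": {
  "increments": [
    [[0,0,-0.001],[0,0,0],0.036],
    [[0,0,-0.001],[0,0,0],0.036]
  ]
}}

```text
t: 15.47
position: [0.5194, -0.2708, 0.2053]
tool_rot: [180.0, -0.1, -170.5]
contact_force: [-0.7, 0.6, 2.5]
width: 0.522
grasp_force: 26.0
```

Emit:
{"name": "servo_tool", "arguments": {
  "increments": [
    [[0,0,-0.001],[0,0,0],0.036],
    [[0,0,-0.001],[0,0,0],0.036]
  ]
}}

```text
t: 15.63
position: [0.5197, -0.2708, 0.2052]
tool_rot: [180.0, -0.0, -170.5]
contact_force: [-1.5, 2.0, 5.7]
width: 0.522
grasp_force: 26.3
```

Contact at 6 N. Release, rise, and move in front of the drawer, closing the fingers.

Emit:
{"name": "servo_tool", "arguments": {
  "increments": [
    [[0,0,0],[0,0,0],0.059],
    [[0,0,0],[0,0,0],0.059],
    [[0,0,0],[0,0,0],0.059],
    [[0,0,0],[0,0,0],0.059],
    [[0,0,0.01],[0,0,0],0.059],
    [[0,0,0.03],[0,0,0],0.059],
    [[0,0,0.06],[0,0,0],0.059],
    [[0,0,0.09],[0,0,0],0.059],
    [[-0.03,0.01,0.12],[0,0,0],0.059],
    [[-0.07,0.02,0.12],[0,0,0],0.03],
    [[-0.1,0.028,0.12],[0,0,0],0],
    [[-0.127,0.033,0.12],[0,0,0],0],
    [[-0.127,0.033,0.12],[0,0,0],0]
  ]
}}

```text
t: 16.72
position: [0.3886, -0.2363, 0.3239]
tool_rot: [179.9, -0.3, -170.6]
contact_force: [0.7, 0.7, -1.0]
width: 0.13
grasp_force: 0.0
```

Run:
```python
from h import *
o=get_obs();print(o['position'],o['tool_rot'],o['t'])
im=camera('scene').copy();
s=camera('side').copy()
p=[.5269,-.2159,.162];T=pose(*p);op=.1564
for P,c in zip(chest_sets(p,op),((0,255,0),(0,0,255),(255,0,0))): cv2.polylines(s,[cv2.convexHull(proj('side',P).astype(np.int32))],True,c,1)
a=cv2.resize(im[130:270,150:350],None,fx=3.5,fy=2.1)
b=cv2.resize(s[100:250,200:460],(700,300))
cv2.imwrite('pics/s7.png',np.vstack([a[:, :700],b]))
```

```text
[ 0.38862598 -0.23628317  0.32388819] [ 179.85437602   -0.29666536 -170.62704174] 16.7167
```

View pics/s7.png

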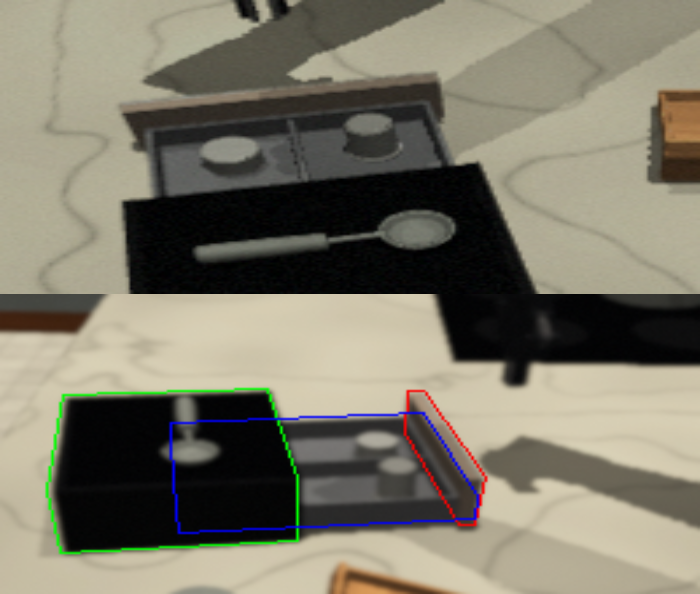

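Both capsules stand upright, flat right and tall left as seen facing the front. The gripper is clear in front of the panel. Go down and advance to the panel.

Emit:
{"name": "servo_tool", "arguments": {
  "increments": [
    [[0,0,-0.03],[0,0,0],0],
    [[0,0,-0.06],[0,0,0],0],
    [[0,0,-0.085],[0,0,0],0],
    [[0,0,-0.1],[0,0,0],0],
    [[0,0,-0.1],[0,0,0],0],
    [[0.01,0.0016,-0.1],[0,0,0],0],
    [[0.02,0.0033,-0.1],[0,0,0],0],
    [[0.027,0.0044,-0.1],[0,0,0],0],
    [[0.032,0.0052,-0.1],[0,0,0],0],
    [[0.037,0.006,-0.1],[0,0,0],0],
    [[0.042,0.0068,-0.1],[0,0,0],0],
    [[0.047,0.0076,-0.1],[0,0,0],0],
    [[0.052,0.0084,-0.1],[0,0,0],0],
    [[0.057,0.0092,-0.1],[0,0,0],0]
  ]
}}

```text
t: 17.98
position: [0.4497, -0.2287, 0.2239]
tool_rot: [180.0, -0.1, -170.6]
contact_force: [-2.6, -1.0, 0.7]
width: -0.0
grasp_force: 1.0
```

Emit:
{"name": "servo_tool", "arguments": {
  "increments": [
    [[0.005,0.0008,0],[0,0,0],0],
    [[0.011,0.0018,0],[0,0,0],0],
    [[0.017,0.0028,0],[0,0,0],0],
    [[0.023,0.0038,0],[0,0,0],0],
    [[0.029,0.0047,0],[0,0,0],0],
    [[0.035,0.0057,0],[0,0,0],0],
    [[0.041,0.0067,0],[0,0,0],0],
    [[0.047,0.0077,0],[0,0,0],0],
    [[0.053,0.0087,0],[0,0,0],0],
    [[0.059,0.0096,0],[0,0,0],0],
    [[0.065,0.0106,0],[0,0,0],0],
    [[0.071,0.0116,0],[0,0,0],0],
    [[0.077,0.0126,0],[0,0,0],0],
    [[0.083,0.0136,0],[0,0,0],0],
    [[0.089,0.0146,0],[0,0,0],0],
    [[0.095,0.0155,0],[0,0,0],0],
    [[0.1,0.0163,0],[0,0,0],0],
    [[0.105,0.0172,0],[0,0,0],0],
    [[0.109,0.0178,0],[0,0,0],0],
    [[0.112,0.0183,0],[0,0,0],0]
  ]
}}

```text
t: 19.65
position: [0.5619, -0.2102, 0.2235]
tool_rot: [179.9, -0.1, -170.5]
contact_force: [-2.6, 0.8, 0.8]
width: -0.002
grasp_force: 0.9
```

Emit:
{"name": "servo_tool", "arguments": {
  "increments": [
    [[0.003,0.0005,0],[0,0,0],0],
    [[0.006,0.001,0],[0,0,0],0],
    [[0.009,0.0015,0],[0,0,0],0],
    [[0.012,0.002,0],[0,0,0],0],
    [[0.0145,0.0024,0],[0,0,0],0],
    [[0.016,0.0026,0],[0,0,0],0],
    [[0.0175,0.0028,0],[0,0,0],0],
    [[0.019,0.003,0],[0,0,0],0]
  ]
}}

```text
t: 20.32
position: [0.5805, -0.2073, 0.2236]
tool_rot: [180.0, -0.1, -170.5]
contact_force: [-1.0, 1.1, -0.4]
width: -0.005
grasp_force: 0.8
```

Emit:
{"name": "servo_tool", "arguments": {
  "increments": [
    [[0.001,0.0002,0],[0,0,0],0],
    [[0.002,0.0003,0],[0,0,0],0],
    [[0.003,0.0005,0],[0,0,0],0]
  ]
}}

```text
t: 20.57
position: [0.5835, -0.2069, 0.2237]
tool_rot: [180.0, -0.1, -170.5]
contact_force: [-2.0, 1.0, -0.0]
width: -0.002
grasp_force: 0.8
```

Emit:
{"name": "servo_tool", "arguments": {
  "increments": [
    [[0.001,0.0002,0],[0,0,0],0],
    [[0.002,0.0003,0],[0,0,0],0],
    [[0.003,0.0005,0],[0,0,0],0]
  ]
}}

```text
t: 20.82
position: [0.5863, -0.2064, 0.2237]
tool_rot: [180.0, -0.2, -170.6]
contact_force: [-4.8, -0.9, 1.7]
width: -0.002
grasp_force: 2.4
```

Force is starting to rise, with the stop expected at x≈0.587. Continue gently.

Emit:
{"name": "servo_tool", "arguments": {
  "increments": [
    [[0.001,0.0002,0],[0,0,0],0],
    [[0.002,0.0003,0],[0,0,0],0],
    [[0.002,0.0003,0],[0,0,0],0]
  ]
}}

```text
t: 21.07
position: [0.587, -0.2063, 0.2237]
tool_rot: [180.0, -0.4, -170.6]
contact_force: [-8.1, -0.5, 2.8]
width: -0.005
grasp_force: 3.9
```

Emit:
{"name": "servo_tool", "arguments": {
  "increments": [
    [[0.001,0.0002,0],[0,0,0],0],
    [[0.001,0.0002,0],[0,0,0],0]
  ]
}}

```text
t: 21.23
position: [0.5873, -0.2063, 0.2237]
tool_rot: [180.0, -0.5, -170.6]
contact_force: [-10.1, -0.4, 3.9]
width: -0.001
grasp_force: 5.1
```

The arm is stalled at the stop with 10 N, so the drawer is home. Back off straight, rise, and look.

Emit:
{"name": "servo_tool", "arguments": {
  "increments": [
    [[-0.005,-0.0008,0],[0,0,0],0],
    [[-0.02,-0.003,0],[0,0,0],0],
    [[-0.05,-0.008,0],[0,0,0],0],
    [[-0.09,-0.015,0.02],[0,0,0],0],
    [[-0.12,-0.02,0.06],[0,0,0],0],
    [[-0.14,-0.02,0.1],[0,0,0],0],
    [[-0.14,-0.02,0.14],[0,0,0],0],
    [[-0.14,-0.02,0.14],[0,0,0],0],
    [[-0.14,-0.02,0.14],[0,0,0],0]
  ]
}}

```text
t: 21.98
position: [0.4505, -0.227, 0.3705]
tool_rot: [-179.5, 0.5, -170.6]
contact_force: [0.6, -0.9, -0.7]
width: 0.001
grasp_force: 0.0
```

Run:
```python
from h import *
im=camera('scene').copy(); s=camera('side').copy()
p=[.5269,-.2159,.162]
for c,i in(('side',s),('scene',im)):
    for P in chest_sets(p,0)[:2]: cv2.polylines(i,[cv2.convexHull(proj(c,P).astype(np.int32))],True,(0,255,0),1)
a=cv2.resize(im[150:270,170:470],(700,280)); b=cv2.resize(s[120:400,200:460],(320,310))
v=np.zeros((590,700,3),np.uint8); v[:280]=a; v[280:,:320]=b; w=cv2.resize(camera('wrist'),(380,238)); v[280:518,320:]=w
cv2.imwrite('pics/s8.png',v); o=get_obs(); print(o['t'],o['position'])
```

```text
22.1333 [ 0.44982613 -0.22592814  0.36338325]
```

View pics/s8.png

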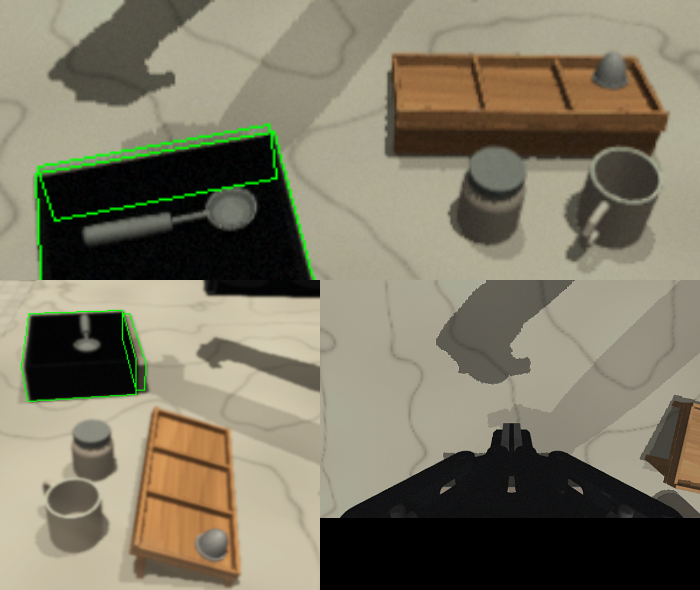

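The drawer front lies on the fully-home outline. Domed capsule, mug, jar and spoon are where they were, and the robot is clear.

```bash
python3 -c "
from plant import *
print(job_done())"
```

```text
the job is handed in; nothing more can be done
None
```

Job handed in at about 22 s: the tall capsule stands in the left compartment and the flat one in the right, and the drawer was pushed gently home to its stop (10 N); the domed capsule, mug, jar and spoon were not touched.

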